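# Seat the fallen top tier of the dice tower and hold its gate open

## Task

The narrow top tier of the black dice tower has fallen over on the game board: first stand it upright on its cross-shaped foot on the board and let go of it. Then pick it up, turn it until the four ribs of its foot mesh with the cross-shaped socket on top of the tower, slide it fully home against the spring, so that the tower's gate is raised, and finish while still gripping it and pressing it down, because the spring lifts it again if you let go. Leave the tea glass, pawn, checkers and dice standing where they are.

Things in the scene. Friction and masses are not known exactly. Their poses are not given: they have to be found in the camera images.
- tier: loose fallen top tier of the dice tower, black plastic, 60 to 130 g, 105 mm tall along its own +z, 42 x 42 mm. Origin: centre of the underside of its foot. The lowest 30 mm is the foot: two crossed ribs, 42 mm long, 14 mm thick, along its own x and y (fits at every quarter turn), lowest 4 mm tapered in 2 mm a side. At the start +z is level and the origin 21 mm above the board's top.
- tier_body (a point): middle of the tier's square body, on its centre line 67.5 mm from the foot; axes as the tier's. The body is 42 x 42 mm, 30 to 105 mm from the foot, flat faces parallel to the ribs; any opposite pair can be gripped. Its top end has small corner battlements and a 20 mm deep recess; its underside is the shoulder that stops on the tower. Centre of mass about 48 mm from the foot.
- board: wooden game board lying fixed on the table, 300 mm (its x) by 360 mm (its y) and 12 mm thick; origin at the centre of its underside, so its top is 12 mm above the table.
- socket (a point): centre of the mouth of the cross-shaped socket on top of the fixed black dice tower, 150 mm above the table; z up, x and y along the arms of the cross, x towards the gate and dice tray. Arms 16.5 mm wide, 44.5 mm from end to end; flat rim 70 x 70 mm around. Home: the tier's shoulder on the rim, its foot 30 mm below the mouth. The tower's base is 110 x 110 mm, its tray reaches 150 mm out.
- gate (a joint): small steel portcullis above the tower's dice tray, metres raised. It is linked to a sprung plate inside the socket, 10 mm below the mouth, which the tier's foot pushes straight down: about 3 N to start, about 9 N with the tier home. 0 with the plate up, 0.020 with the tier home; it springs back when not pressed.
- tea_glass: empty waisted tea glass, 54 mm wide at the rim, 85 mm tall, loose on the board beside the tier, on the robot's side; origin at the centre of its underside.
- checkers: stack of three wooden checkers, 36 mm across, 27 mm tall, moving as one, loose on the board beyond the tier's top end; origin at the centre of its underside.
- pawn: wooden pawn, 32 mm foot, 54 mm tall, loose on the board, on the tier's other side; origin at the centre of its underside.
- die0: red die, 16 mm, loose on the board beyond the tier's foot; origin at the centre of its underside.
- die1: second red die, 16 mm, likewise.
There are look-alikes about, which are no part of the job. Leave any orange, pink or purple look-alike of the tier alone.

How it is judged:
By the outcome, as a careful person would: the job done as asked, in the order asked, and still so for the second after the job is handed in, while the arm keeps its last pose, push and grip.
It also fails if it takes over 64 s, if anything falls off the work surface, if the arm or the gripper's body presses on something with over 40 N, if the wrist force passes 120 N, or if a joint passes its speed limit or range.

## Robot

A 6-joint arm with a two-finger parallel gripper is mounted at the origin on the work surface. World frame = base frame: x ahead of the robot, y to its left, z up, the work surface at z = 0. Lengths are in m, angles in rad, forces in N, time in s.
With the tool pointing down it reaches from about 0.35 to 1 m from the base axis. Payload 7.1 kg.
Tool frame: the origin (TCP) lies at the centre of the arm's flange, where the gripper is bolted on; the fingertips stand 173 mm ahead of it and the grasp point (between the pads) lies 155 mm ahead of it; z points along the fingers, y is the direction in which the jaws open and shut (so a half turn about z gives the same grasp; the last joint's range is limited). The gripper opens to 85 mm and grips with 20 to 120 N. Pads are 22 mm wide; open, the fingers measure 114 mm over their backs; the gripper's body (76 mm by 85 mm) begins 54 mm behind the grasp point. The pads swing forward as they close: fully open they stand 13 mm farther back than shut.
Start: joints at [-1.333, 0.423, 1.63, -0, 1.089, -0.019], TCP at [0.159, -0.604, 0.405] pointing down, gripper open.
Joint ranges: [-3, 3], [-0.9, 2.11], [0.09, 2.58], [-1.31, 4.45], [0.11, 2.69], [-2.54, 2.54]. Speed limits (rad/s): [2.39, 2.39, 3.01, 3.14, 3.14, 3.14].

## Interface

Orientations are given as [roll, pitch, yaw] about the fixed x, y, z axes, in that order (R = Rz(yaw) Ry(pitch) Rx(roll)).
In Python, from station import get_state, viewer, order, models gives the robot as it stands.
- The arm moves only by the shell command python3 -m creep 'ROWS'. ROWS is JSON, a list of rows, each an object with "linear": the shift along the tool's x, y, z in cm, a list of three; "rotation": the turn, a rotation vector about the tool's x, y, z in rad, a list of three; "claw": the closure, from -1 (fully open) to 1 (shut). A call has 1 to 20 rows; each row is the pose to reach, as a shift and turn from the pose commanded when the call began, along the tool's axes at that moment; what a row does not reach only later rows make up. A row lasts 1/12 s, in which the tool goes at most 41.7 mm and 7.16 degrees, less where a joint would pass 70% of its speed; a pose out of reach is approached as far as the arm can. A call with a gripper value outside its range is refused whole. The fingers move at their own pace and stop on an object; the grip force is fixed at half the most. Time passes only in rows, so rows that repeat a pose let the fingers close. It gives the time, the measured TCP pose, the force and the opening at its end, in the units of the state.
- get_state(): the state, without advancing time (a new reading comes with each control period).
- viewer.read_camera(name): name is "scene" or "top" or "wrist"; returns the picture (400x640x3 uint8, red, green, blue); there is no depth.
- viewer.camera_model(name): a dict with "fx", "fy", "cx", "cy" (pixels), "T" (4x4, takes a point from camera to world coordinates). Camera axes: x right, y down, z forward; pixel columns grow to the right and rows downward; lengths in m; the calibration is good to about 2 mm. A picture is of the moment at which its call begins: read the wrist's pose just before it. camera_model takes no time and is no camera call; for the wrist camera it gives the pose at the moment of the call.
- order.sign_off(): hands the job in, once; it reports no verdict.
Trained networks look in the newest picture that a camera, given by its name, has taken for a name from the list of things; names that differ only in an ending like _2 or _b are one class to them, and where a whole thing is asked for, a point or a joint stands for the part that bears it (a point fixed in the world has none). Each returns a list of dicts, best first, with "conf" (0 to 1); they miss things now and then, are a little off and sometimes report something else, mostly with a low value. They report only what shows in the picture. A call takes as long as a camera call. They do not tell look-alikes from the thing itself.
- models.cut_out(target, camera): "region" (400x640 bool, what is visible of it) and "bbox" ([left, top, width, height] in pixels, round what is visible of it).
The state is a dict: "clock": time; "joint_pos": joint angles; "qd": joint speeds; "joint_torque": joint torques, N m; "position": TCP position; "tool_rot": TCP orientation; "wrist_force": force on the tool from outside, world axes, zero at the start; "moment": the same for the moment, N m; "finger_gap": finger opening in m.
Only numpy, scipy, OpenCV 4.12 (cv2) and the standard library are available. Lean on these libraries where they do the work, as an engineer would, in place of code of your own. Each camera call takes 0.05 s, during which the arm holds its last target. There are 200 camera calls.

## Working session

There is one attempt and no reset: what is moved stays moved. The work goes in short steps, Python scripts to look and compute and a shell command to move; the robot and the scene stay as the last step left them, time stands still between calls to the robot, and variables do not carry over. Pictures are saved under pics/ and viewed, about 8 in all and at most 12, crops included, and the job is handed in when it is done.

```bash
mkdir -p pics; ls; cat > h.py <<'E'
import numpy as np, cv2
from station import get_state, viewer, order, models
from scipy.spatial.transform import Rotation as R
def ray(m,u,v,z):
    T=np.array(m["T"]); d=T[:3,:3]@np.array([(u-m["cx"])/m["fx"],(v-m["cy"])/m["fy"],1]); o=T[:3,3]
    return o+d*(z-o[2])/d[2]
def proj(m,p):
    T=np.array(m["T"]); q=T[:3,:3].T@(np.array(p)-T[:3,3]); return m["fx"]*q[0]/q[2]+m["cx"],m["fy"]*q[1]/q[2]+m["cy"]
def save(im,n): cv2.imwrite("pics/"+n,im[:,:,::-1])
E
python3 - <<'E'
from h import *
s=get_state(); print(s["clock"],s["position"],s["tool_rot"],s["finger_gap"],s["wrist_force"])
a=viewer.read_camera("top"); b=viewer.read_camera("scene")
save(a,"top0.png"); save(b,"scene0.png")
for c in ("top","scene"):
    m=viewer.camera_model(c); print(c,m["fx"],m["cx"],m["cy"],np.round(m["T"],3).tolist())
m=viewer.camera_model("top")
for n in ("tier","socket","tea_glass","pawn","checkers","die0","board","gate"):
    for d in models.cut_out(n,"top")[:4]:
        r=cv2.minAreaRect(np.argwhere(d["region"])[:,::-1].astype(np.float32)) if d["region"].any() else None
        print(n,round(d["conf"],2),d["bbox"],r)
E
```

```text
pics
0.0 [ 0.1586903  -0.60422277  0.40393763] [-3.14003978e+00 -1.90527098e-05  2.56771855e-01] 0.0853885726078937 [-0.21151587  1.06429287  0.99950903]
top 488.5156189736084 327.50262123709285 191.4376745121613 [[0.008, -0.998, 0.062, 0.372], [-1.0, -0.008, -0.002, 0.045], [0.002, -0.062, -0.998, 1.742], [0.0, 0.0, 0.0, 1.0]]
scene 380.0144379425405 324.41440231329153 195.69298118062747 [[-0.326, 0.596, -0.733, 1.229], [0.945, 0.215, -0.245, 0.287], [0.011, -0.773, -0.634, 0.765], [0.0, 0.0, 0.0, 1.0]]
tier 0.8 [389.5, 233.1, 23.9, 33.0] ((399.2365417480469, 249.92922973632812), (30.521406173706055, 13.200333595275879), 65.224853515625)
tier 0.78 [339.4, 216.1, 30.5, 26.0] ((353.9069519042969, 227.8911590576172), (29.71159553527832, 12.63725757598877), 38.1572265625)
tier 0.7 [258.0, 176.0, 28.6, 16.6] ((273.32318115234375, 184.5914764404297), (29.706083297729492, 12.368331909179688), 6.34019136428833)
tier 0.64 [205.4, 254.7, 33.9, 17.2] ((222.76239013671875, 262.8762512207031), (31.94069480895996, 14.328536033630371), 5.710593223571777)
socket 0.92 [373.1, 137.9, 51.3, 64.1] ((396.8863525390625, 170.09288024902344), (32.26397705078125, 58.63023376464844), 27.552812576293945)
tea_glass 0.59 [278.7, 216.4, 14.3, 14.0] ((286.0, 221.5), (15.0, 14.0), 90.0)
pawn 0.5 [267.2, 150.3, 8.6, 8.6] ((271.5, 155.0), (8.0, 9.0), 90.0)
checkers 0.45 [230.2, 194.1, 12.7, 8.7] ((235.00003051757812, 197.00001525878906), (9.899494171142578, 9.899494171142578), 45.0)
board 0.89 [227.3, 143.7, 100.3, 89.8] ((276.5519714355469, 188.74783325195312), (84.30184936523438, 101.70341491699219), 87.61405944824219)
```

```bash
python3 - <<'E'
from h import *
a=cv2.imread("pics/top0.png")[120:280,190:440]; cv2.imwrite("pics/top0c.png",cv2.resize(a,None,fx=3.2,fy=3.2,interpolation=cv2.INTER_CUBIC))
E
```

```text
(no output)
```

View pics/top0c.png

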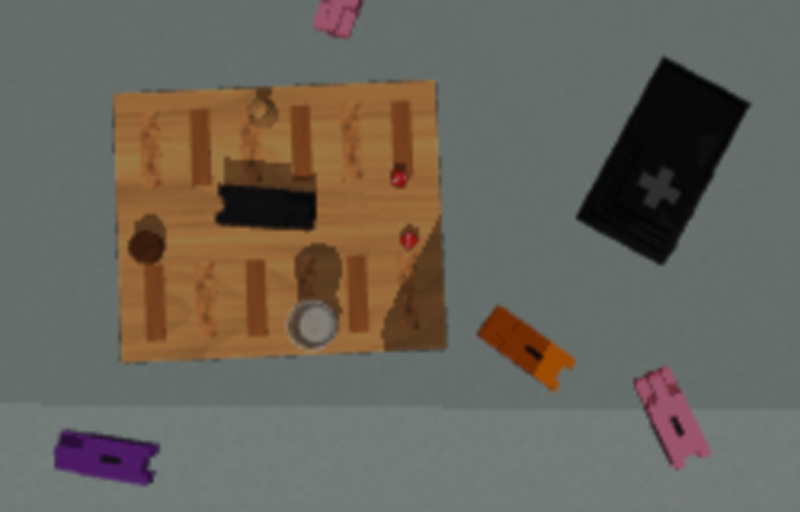

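View pics/scene0.png

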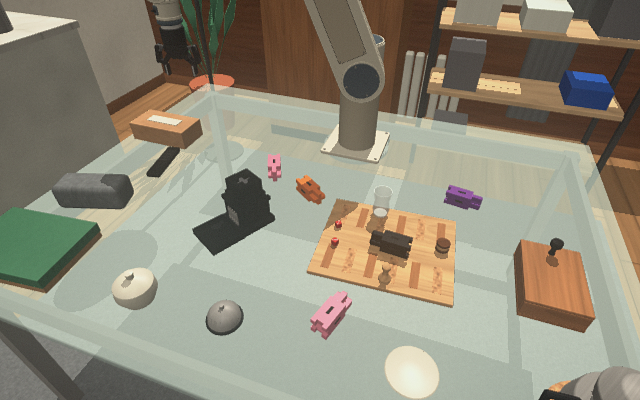

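The pictures show the black tier lying on the board at top-image pixel (273,185). Its foot points right towards the dice, and its notched top points left towards the checkers. The glass is at (288,221), the pawn at (272,153) and the grey socket cross at (396,178), with the tray up and to the right.

```bash
python3 - <<'E'
from h import *
a=viewer.read_camera("top"); m=viewer.camera_model("top")
# tier outline: dark on board
g=a.max(axis=2).astype(int); 
d=models.cut_out("tier","top")
for t in d:
    c=cv2.minAreaRect(np.argwhere(t["region"])[:,::-1].astype(np.float32))
    px=a[t["region"]].mean(0)
    if px.max()<60:
        P=np.array([ray(m,u,v,.05)[:2] for u,v in cv2.boxPoints(c)]); print("tier",c,np.round(P,4).tolist(),P.mean(0))
        e=[P[1]-P[0],P[2]-P[1]]; e=max(e,key=np.linalg.norm); print("ang",np.degrees(np.arctan2(e[1],e[0])),np.linalg.norm(e))
for n,(u,v),z in (("glass",(313,325),.09),("pawn",(262,105),.05),("chk",(147,245),.035),("d0",(399,178),.02),("d1",(409,240),.02),("sock",(660,187),.14)):
    print(n,ray(m,190+u/3.2,120+v/3.2,z).round(3))
# cross: grey pixels near (396,178)
sub=a[165:192,380:412].astype(int); k=(sub.min(2)>45)
q=np.argwhere(k); print(k.sum()); print("\n".join("".join("#" if x else "." for x in r) for r in k))
v,u=q.mean(0)+[165,380]; print(u,v,ray(m,u,v,.14))
E
```

```text
tier ((273.0929260253906, 184.606201171875), (31.796083450317383, 12.638609886169434), 3.814074993133545) [[0.4802, 0.2875], [0.5242, 0.2853], [0.5177, 0.175], [0.4738, 0.1773]] [0.49897048 0.23128073]
ang -93.3496193945836 0.11049530495608327
glass [0.371 0.175 0.09 ]
pawn [0.61  0.237 0.05 ]
chk [0.457 0.362 0.035]
d0 [0.534 0.088 0.02 ]
d1 [0.466 0.076 0.02 ]
sock [ 0.516 -0.184  0.14 ]
119
##..............................
##..............................
#...............................
#...............................
................................
................................
................................
................................
................................
.................##.............
...........#.....##.............
...........####.##..............
...........#######.............#
.............#####.............#
..............#####...........##
.............########........###
.............###...##........###
.............##.............####
.............#..............####
...........................#####
...........................#####
...........................#####
..........................######
.........................#######
.........................#######
........................########
........................########
402.26050420168065 182.2016806722689 [ 0.50366385 -0.20333139  0.14      ]
```

```bash
cat >> h.py <<'E'
def Rt(t,yv):  # tool z dir t, jaw dir yv
    z=np.array(t,float); z/=np.linalg.norm(z); y=np.array(yv,float); y-=z*(y@z); y/=np.linalg.norm(y)
    return np.c_[np.cross(y,z),y,z]
def cmd(p,Rm,cur=None):
    """shift (cm) and turn from the current pose (or given p,R) to TCP p, Rm"""
    if cur is None:
        s=get_state(); cur=(np.array(s["position"]),R.from_euler("xyz",s["tool_rot"]).as_matrix())
    l=cur[1].T@(np.array(p)-cur[0])*100; r=R.from_matrix(cur[1].T@Rm).as_rotvec()
    print("linear",l.round(2).tolist(),"rot",r.round(3).tolist(),"rows>=",max(np.linalg.norm(l)/4.17,np.degrees(np.linalg.norm(r))/7.16).__round__(1))
E
python3 - <<'E'
from h import *
s=get_state();Rm=R.from_euler("xyz",s["tool_rot"]).as_matrix();m=viewer.camera_model("wrist");T=np.array(m["T"])
X=np.eye(4);X[:3,:3]=Rm.T@T[:3,:3];X[:3,3]=Rm.T@(T[:3,3]-s["position"]);print(X.round(3),m["fx"])
# jaws along tower axis at the socket: candidate yaw
cmd([.44,-.17,.45],Rt([0,0,-1],[.98,-.35,0]))
E
```

```text
[[ 0.001 -0.945 -0.327  0.085]
 [ 1.     0.     0.002 -0.   ]
 [-0.002 -0.327  0.945  0.03 ]
 [ 0.     0.     0.     1.   ]] 299.01918845619343
linear [38.24, -34.88, -4.53] rot [-0.0, -0.0, -0.971] rows>= 12.5
```

```bash
python3 -m creep '[{"linear":[10,-7,-1.6],"rotation":[0,0,-0.3],"claw":-1},{"linear":[44.7,-32.1,-1.6],"rotation":[0,0,-0.97],"claw":-1},{"linear":[44.7,-32.1,-1.6],"rotation":[0,0,-0.97],"claw":-1},{"linear":[44.7,-32.1,-1.6],"rotation":[0,0,-0.97],"claw":-1},{"linear":[44.7,-32.1,-1.6],"rotation":[0,0,-0.97],"claw":-1},{"linear":[44.7,-32.1,-1.6],"rotation":[0,0,-0.97],"claw":-1},{"linear":[44.7,-32.1,-1.6],"rotation":[0,0,-0.97],"claw":-1},{"linear":[44.7,-32.1,-1.6],"rotation":[0,0,-0.97],"claw":-1},{"linear":[44.7,-32.1,-1.6],"rotation":[0,0,-0.97],"claw":-1},{"linear":[44.7,-32.1,-1.6],"rotation":[0,0,-0.97],"claw":-1},{"linear":[44.7,-32.1,-1.6],"rotation":[0,0,-0.97],"claw":-1},{"linear":[44.7,-32.1,-1.6],"rotation":[0,0,-0.97],"claw":-1},{"linear":[44.7,-32.1,-1.6],"rotation":[0,0,-0.97],"claw":-1},{"linear":[44.7,-32.1,-1.6],"rotation":[0,0,-0.97],"claw":-1},{"linear":[44.7,-32.1,-1.6],"rotation":[0,0,-0.97],"claw":-1},{"linear":[44.7,-32.1,-1.6],"rotation":[0,0,-0.97],"claw":-1},{"linear":[44.7,-32.1,-1.6],"rotation":[0,0,-0.97],"claw":-1},{"linear":[44.7,-32.1,-1.6],"rotation":[0,0,-0.97],"claw":-1}]'
python3 - <<'E'
from h import *
m=viewer.camera_model("wrist"); a=viewer.read_camera("wrist"); save(a,"w1.png"); np.savez("w1.npz",a=a,**{k:np.array(v) for k,v in m.items()})
print(proj(m,[.516,-.184,.15]),get_state()["joint_pos"])
E
```

```text
clock: 2.1
position: [0.5087, -0.1816, 0.4206]
tool_rot: [-3.141, 0.0, 1.225]
wrist_force: [0.9, 0.5, -0.5]
finger_gap: 0.0855
(np.float64(328.3970295277064), np.float64(196.19986494825244)) [-3.64911653e-01  2.79781954e-01  1.80345205e+00 -2.12085921e-04
  1.05857801e+00 -1.87970455e-02]
```

View pics/w1.png

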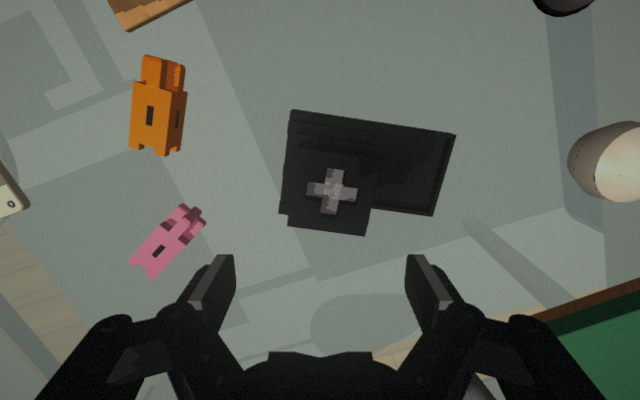

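The wrist picture shows the grey socket cross at about (332,190), with the tray to its right. I'll fit the cross as the plate seen through the mouth.

```bash
python3 - <<'E'
from h import *
from scipy.optimize import minimize
f=np.load("w1.npz"); a=f["a"].astype(int); m={k:f[k] for k in("fx","fy","cx","cy","T")}
k=np.zeros((400,640),bool); k[160:222,298:366]=(a.min(2)>70)[160:222,298:366]
n,l,st,c=cv2.connectedComponentsWithStats(k.astype(np.uint8)); i=1+np.argmax(st[1:,4]); k=l==i; print(st[i],c[i])
v,u=np.mgrid[160:222:.5,298:366:.5]; kk=k[v.astype(int),u.astype(int)]
def cr(P,x,y,t):
    dx,dy=P[0]-x,P[1]-y; X=abs(dx*np.cos(t)+dy*np.sin(t));Y=abs(-dx*np.sin(t)+dy*np.cos(t))
    s=lambda d:1/(1+np.exp(d/.0004))
    return s(np.minimum(np.maximum(X-.02225,Y-.00825),np.maximum(Y-.02225,X-.00825)))
def pts(z):
    T=m["T"]; d=np.stack([(u+.0-m["cx"])/m["fx"],(v-m["cy"])/m["fy"],np.ones_like(u)]); d=np.tensordot(T[:3,:3],d,1); s=(z-T[2,3])/d[2]
    return T[0,3]+d[0]*s,T[1,3]+d[1]*s
A,B=pts(.14),pts(.15)
best=min((minimize(lambda p:((cr(A,p[0],p[1],p[2])*cr(B,p[0],p[1],p[2])-kk)**2).mean(),[.516,-.184,t],method="Nelder-Mead",options=dict(initial_simplex=[[.516,-.184,t],[.522,-.184,t],[.516,-.178,t],[.516,-.184,t+.2]])) for t in (-.8,-.5,-.2,.2,.5)),key=lambda r:r.fun)
print(best.x,np.degrees(best.x[2]),best.fun,kk.mean())
# pose for viewing tier, camera on +y side? TCP over tier
cmd([.50,.225,.36],Rt([0,0,-1],[.998,-.058,0]))
E
```

```text
[313 169  44  43 864] [334.48148148 189.81944444]
[ 0.52031245 -0.18289401 -0.48721689] -27.915471475571902 0.08305468051336218 0.2049335863377609
linear [37.96, -14.61, 6.07] rot [-0.0, 0.0, -0.288] rows>= 9.9
```

```bash
python3 -m creep '[{"linear":[38,-14.6,6],"rotation":[0,0,-0.29],"claw":-0.4},{"linear":[38,-14.6,6],"rotation":[0,0,-0.29],"claw":-0.4},{"linear":[38,-14.6,6],"rotation":[0,0,-0.29],"claw":-0.4},{"linear":[38,-14.6,6],"rotation":[0,0,-0.29],"claw":-0.4},{"linear":[38,-14.6,6],"rotation":[0,0,-0.29],"claw":-0.4},{"linear":[38,-14.6,6],"rotation":[0,0,-0.29],"claw":-0.4},{"linear":[38,-14.6,6],"rotation":[0,0,-0.29],"claw":-0.4},{"linear":[38,-14.6,6],"rotation":[0,0,-0.29],"claw":-0.4},{"linear":[38,-14.6,6],"rotation":[0,0,-0.29],"claw":-0.4},{"linear":[38,-14.6,6],"rotation":[0,0,-0.29],"claw":-0.4},{"linear":[38,-14.6,6],"rotation":[0,0,-0.29],"claw":-0.4},{"linear":[38,-14.6,6],"rotation":[0,0,-0.29],"claw":-0.4},{"linear":[38,-14.6,6],"rotation":[0,0,-0.29],"claw":-0.4},{"linear":[38,-14.6,6],"rotation":[0,0,-0.29],"claw":-0.4}]'
cat > sock.py <<'E'
from h import *
from scipy.optimize import minimize
f=np.load("w1.npz"); a=f["a"].astype(int); m={k:f[k] for k in("fx","fy","cx","cy","T")}
for th in (35,45,55):
    k=np.zeros((400,640),bool); k[160:222,298:366]=(a.min(2)>th)[160:222,298:366]
    n,l,st,c=cv2.connectedComponentsWithStats(k.astype(np.uint8)); i=1+np.argmax(st[1:,4]); k=l==i; print(th,st[i],c[i])
    v,u=np.mgrid[160:222:.5,298:366:.5]; kk=k[v.astype(int),u.astype(int)]; u=u-.25; v=v-.25
    def cr(P,x,y,t):
        dx,dy=P[0]-x,P[1]-y; X=abs(dx*np.cos(t)+dy*np.sin(t));Y=abs(-dx*np.sin(t)+dy*np.cos(t))
        s=lambda d:1/(1+np.exp(d/.0004))
        return s(np.minimum(np.maximum(X-.02225,Y-.00825),np.maximum(Y-.02225,X-.00825)))
    def pts(z):
        T=m["T"]; d=np.stack([(u-m["cx"])/m["fx"],(v-m["cy"])/m["fy"],np.ones_like(u)]); d=np.tensordot(T[:3,:3],d,1); s=(z-T[2,3])/d[2]
        return T[0,3]+d[0]*s,T[1,3]+d[1]*s
    A,B=pts(.14),pts(.15)
    best=min((minimize(lambda p:((cr(A,p[0],p[1],p[2])*cr(B,p[0],p[1],p[2])-kk)**2).mean(),[.516,-.184,t],method="Nelder-Mead",options=dict(initial_simplex=[[.516,-.184,t],[.522,-.184,t],[.516,-.178,t],[.516,-.184,t+.2]])) for t in (-.8,-.5,-.2,.2,.5)),key=lambda r:r.fun)
    print(best.x,np.degrees(best.x[2]),best.fun,kk.mean())
E
python3 sock.py
python3 - <<'E'
from h import *
m=viewer.camera_model("wrist"); a=viewer.read_camera("wrist"); save(a,"w2.png"); np.savez("w2.npz",a=a,**{k:np.array(v) for k,v in m.items()})
print(get_state()["finger_gap"],get_state()["joint_pos"])
for t in models.cut_out("tier","wrist"):
    if t["conf"]<.3: continue
    c=cv2.minAreaRect(np.argwhere(t["region"])[:,::-1].astype(np.float32)); print(t["conf"],c,a[t["region"]].mean(0))
E
```

```text
clock: 3.32
position: [0.5005, 0.225, 0.3608]
tool_rot: [-3.142, 0.0, 1.515]
wrist_force: [-0.5, 0.8, 0.2]
finger_gap: 0.0598
35 [ 306  167   52   48 1301] [331.51498847 190.8793236 ]
[ 0.51956225 -0.18274117 -0.49176231] -28.17590505995915 0.012064203867292428 0.3085863377609108
45 [ 306  168   52   47 1233] [331.60421736 190.7729116 ]
[ 0.51961793 -0.18267291 -0.49154581] -28.163500254754652 0.0135958673558913 0.2924573055028463
55 [ 306  168   52   46 1172] [331.73805461 190.59641638]
[ 0.51974823 -0.18263144 -0.4920304 ] -28.191265530818622 0.018942809734045375 0.27798861480075904
0.059993487726833036 [ 4.00737887e-01  3.69230512e-01  1.83366551e+00 -1.75608093e-04
  9.38694075e-01  4.57023697e-01]
0.72 ((548.1875610351562, 229.45103454589844), (119.38380432128906, 45.27445602416992), 13.671307563781738) [106.34396456  53.68992248  63.48593577]
0.67 ((29.0, 31.5), (63.0, 58.0), 90.0) [48.67787879 20.90393939 56.86666667]
0.66 ((203.5, 383.0), (32.0, 21.0), 90.0) [125.23922414  66.49784483  13.27586207]
0.6 ((323.0, 172.0), (108.0, 48.0), 90.0) [42.36130328 31.66993975 23.15130551]
0.55 ((196.94000244140625, 244.08001708984375), (59.13018035888672, 90.90234375), 50.90614318847656) [114.23917723 112.31714901 102.0325281 ]
```

View pics/w2.png

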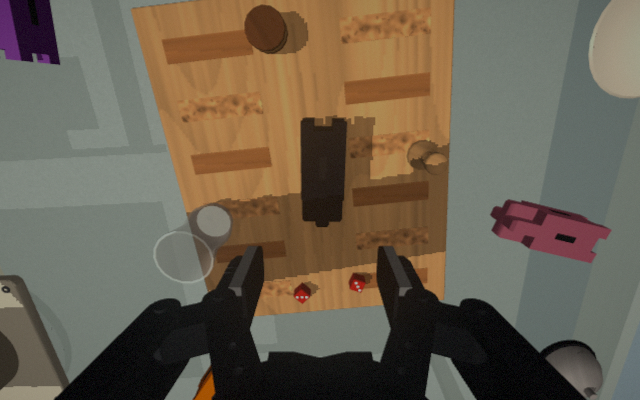

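The tier is at (303–347, 118–226) in this picture, top end up and rib foot down. The checkers are at (266,30), the pawn at (427,157), the glass at (190,240) and the dice at (302,294) and (357,283). The socket fit is good: (0.5196, −0.1827) at −28.2°. I'll fit the tier silhouette next.

```bash
cat > tier.py <<'E'
from h import *
from scipy.optimize import minimize
f=np.load("w2.npz"); a=f["a"].astype(int); m={k:f[k] for k in("fx","fy","cx","cy","T")}
def sil(x,y,t):  # x,y of body centre, axis angle t
    M=np.zeros((400*4,640*4),np.uint8); d=np.array([np.cos(t),np.sin(t),0]); s=np.array([-d[1],d[0],0]); z=np.array([0,0,1.]); o=np.array([x,y,.033])-d*.0675
    for (l0,l1,h,w) in ((.03,.105,.021,.021),(.004,.03,.021,.007),(.004,.03,.007,.021),(0,.004,.019,.005),(0,.004,.005,.019)):
        P=[proj(m,o+d*l+s*i*w+z*j*h) for l in(l0,l1) for i in(-1,1) for j in(-1,1)]
        cv2.fillConvexPoly(M,cv2.convexHull(((np.array(P)+.5)*4).astype(np.int32)),255)
    return cv2.resize(M,(640,400),interpolation=cv2.INTER_AREA)[100:240,280:370]/255.
for th in (38,48):
    k=np.zeros((400,640),np.uint8); k[100:240,280:370]=(a.max(2)<th)[100:240,280:370]; k=cv2.morphologyEx(k,cv2.MORPH_CLOSE,np.ones((5,5)))
    n,l,st,c=cv2.connectedComponentsWithStats(k); i=1+np.argmax(st[1:,4]); kk=(l==i)[100:240,280:370]; print(th,st[i])
    b=min((minimize(lambda p:((sil(*p)-kk)**2).mean(),[.499,.238,t],method="Nelder-Mead",options=dict(xatol=1e-5,initial_simplex=[[.499,.238,t],[.507,.238,t],[.499,.248,t],[.499,.238,t+.08]])) for t in(1.47,1.55)),key=lambda r:r.fun)
    print(b.x,np.degrees(b.x[2]),b.fun,kk.mean())
E
python3 tier.py
```

```text
38 [ 302  154   43   73 2003]
[0.50304815 0.1834014  1.55160174] 88.9002310959417 0.09157043261749143 0.15896825396825398
48 [ 302  119   44  108 4193]
[0.50540441 0.24490857 1.49504007] 85.65948620550914 0.026565593208961145 0.3327777777777778
```

```bash
cat > plan.py <<'E'
from h import *
th=np.radians(86); d=np.array([np.cos(th),np.sin(th),0]); s=np.array([np.sin(th),-np.cos(th),0]); z=np.array([0,0,1.])
C=np.array([.505,.245,.035]); a=np.radians(30)
t1=-np.sin(a)*d-np.cos(a)*z; R1=Rt(t1,s); R2=R.from_rotvec(s*np.pi/2).as_matrix()@R1
P=lambda c,t:c-.155*t
E
python3 - <<'E'
from plan import *
A=P(C,t1)-.09*t1
cmd(A,R1); cmd(P(C,t1),R1,(A,R1)); print(A,R2.round(2).tolist())
E
```

```text
linear [14.27, 0.49, 11.38] rot [0.004, -0.524, 0.013] rows>= 4.4
linear [0.0, -0.0, 9.0] rot [0.0, 0.0, 0.0] rows>= 2.2
[0.51354517 0.3672016  0.24717622] [[0.03, 1.0, 0.06], [0.5, -0.07, 0.86], [0.87, 0.0, -0.5]]
```

```bash
python3 -m creep '[{"linear":[3.5,0.1,2.8],"rotation":[0,-0.12,0],"claw":-0.5},{"linear":[7,0.2,5.6],"rotation":[0,-0.24,0],"claw":-0.5},{"linear":[10.5,0.3,8],"rotation":[0,-0.36,0],"claw":-0.5},{"linear":[14.3,0.5,11.4],"rotation":[0.004,-0.524,0.013],"claw":-0.5},{"linear":[14.3,0.5,11.4],"rotation":[0.004,-0.524,0.013],"claw":-0.5},{"linear":[14.3,0.5,11.4],"rotation":[0.004,-0.524,0.013],"claw":-0.5},{"linear":[14.3,0.5,11.4],"rotation":[0.004,-0.524,0.013],"claw":-0.5},{"linear":[14.3,0.5,11.4],"rotation":[0.004,-0.524,0.013],"claw":-0.5}]'
python3 - <<'E'
from plan import *
m=viewer.camera_model("wrist"); save(viewer.read_camera("wrist"),"w3.png"); print(get_state()["finger_gap"],get_state()["joint_pos"])
cmd(P(C,t1),R1)
for k in (.03,.105): print([np.round(proj(m,C+d*(k-.0675)+s*i*.021+z*.019)).tolist() for i in (-1,1)])
E
```

```text
clock: 4.08
position: [0.5135, 0.3677, 0.2476]
tool_rot: [-3.141, 0.523, 1.502]
wrist_force: [-0.4, -0.5, 0.1]
finger_gap: 0.0639
0.06345973015613966 [ 0.67636212  0.70599277  1.59813423 -0.39877981  1.23566583  0.95490973]
linear [0.01, -0.01, 9.1] rot [0.001, -0.001, 0.0] rows>= 2.2
[[294.0, 253.0], [344.0, 253.0]]
[[286.0, 194.0], [352.0, 194.0]]
```

View pics/w3.png

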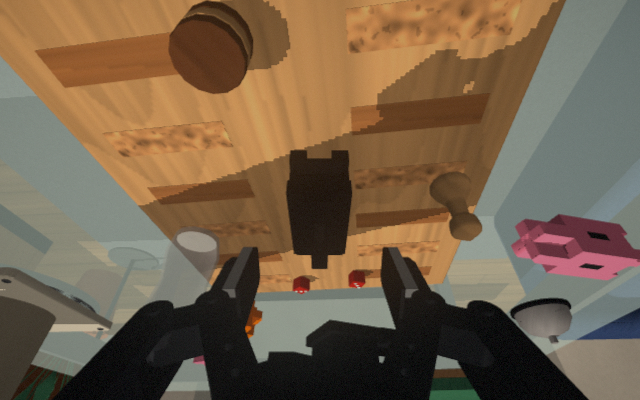

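The tier (288–351, 150–268) matches the projection, and nothing lies in the fingers' way. I'll go in and grip.

```bash
python3 -m creep '[{"linear":[0,0,2],"rotation":[0,0,0],"claw":-0.5},{"linear":[0,0,4],"rotation":[0,0,0],"claw":-0.5},{"linear":[0,0,6],"rotation":[0,0,0],"claw":-0.5},{"linear":[0,0,7.5],"rotation":[0,0,0],"claw":-0.5},{"linear":[0,0,8.5],"rotation":[0,0,0],"claw":-0.5},{"linear":[0,0,9],"rotation":[0,0,0],"claw":-0.5},{"linear":[0,0,9],"rotation":[0,0,0],"claw":-0.5},{"linear":[0,0,9],"rotation":[0,0,0],"claw":-0.2},{"linear":[0,0,9],"rotation":[0,0,0],"claw":0.1},{"linear":[0,0,9],"rotation":[0,0,0],"claw":1},{"linear":[0,0,9],"rotation":[0,0,0],"claw":1},{"linear":[0,0,9],"rotation":[0,0,0],"claw":1},{"linear":[0,0,9],"rotation":[0,0,0],"claw":1},{"linear":[0,0,9],"rotation":[0,0,0],"claw":1},{"linear":[0,0,9],"rotation":[0,0,0],"claw":1}]'
python3 - <<'E'
from plan import *
B=C.copy(); B[:2]-=0; B+=[0,-.005,0]
U=P(np.array([C[0],C[1],.16]),t1); cmd(U,R1)       # lift
s0=get_state(); cur=(np.array(s0["position"]),R.from_euler("xyz",s0["tool_rot"]).as_matrix())
for k in range(1,10):
    Rk=R.from_rotvec(s*np.pi/2*k/9).as_matrix()@R1
    c=np.array([C[0],C[1],.16]); cmd(c-.155*Rk[:,2],Rk)
E
```

```text
clock: 5.38
position: [0.5105, 0.3248, 0.1701]
tool_rot: [3.14, 0.523, 1.503]
wrist_force: [1.0, 1.2, 6.7]
finger_gap: 0.0415
linear [-6.42, 0.03, -10.63] rot [0.003, -0.001, 0.002] rows>= 3.0
linear [-9.11, 0.02, -10.4] rot [0.003, 0.174, 0.002] rows>= 3.3
linear [-11.72, 0.01, -9.7] rot [0.002, 0.348, 0.002] rows>= 3.6
linear [-14.17, 0.01, -8.56] rot [0.002, 0.523, 0.003] rows>= 4.2
linear [-16.39, -0.0, -7.01] rot [0.002, 0.697, 0.003] rows>= 5.6
linear [-18.3, -0.01, -5.1] rot [0.002, 0.872, 0.003] rows>= 7.0
linear [-19.85, -0.02, -2.89] rot [0.002, 1.047, 0.003] rows>= 8.4
linear [-20.99, -0.03, -0.44] rot [0.001, 1.221, 0.003] rows>= 9.8
linear [-21.69, -0.04, 2.17] rot [0.001, 1.396, 0.004] rows>= 11.2
linear [-21.93, -0.05, 4.86] rot [0.001, 1.57, 0.004] rows>= 12.6
```

Gripped (gap 41.5 mm). I'll lift it and swing it up by 90°.

```bash
python3 -m creep '[{"linear":[-1.6,0,-2.6],"rotation":[0,0,0],"claw":1},{"linear":[-3.2,0,-5.2],"rotation":[0,0,0],"claw":1},{"linear":[-4.8,0,-8],"rotation":[0,0,0],"claw":1},{"linear":[-6.4,0,-10.6],"rotation":[0,0,0],"claw":1},{"linear":[-7.8,0,-10.5],"rotation":[0,0.087,0],"claw":1},{"linear":[-9.1,0,-10.4],"rotation":[0,0.174,0],"claw":1},{"linear":[-10.4,0,-10.1],"rotation":[0,0.261,0],"claw":1},{"linear":[-11.7,0,-9.7],"rotation":[0,0.348,0],"claw":1},{"linear":[-13,0,-9.1],"rotation":[0,0.436,0],"claw":1},{"linear":[-14.2,0,-8.6],"rotation":[0,0.523,0],"claw":1},{"linear":[-15.3,0,-7.8],"rotation":[0,0.61,0],"claw":1},{"linear":[-16.4,0,-7],"rotation":[0,0.697,0],"claw":1},{"linear":[-17.4,0,-6.1],"rotation":[0,0.785,0],"claw":1},{"linear":[-18.3,0,-5.1],"rotation":[0,0.872,0],"claw":1},{"linear":[-19.1,0,-4],"rotation":[0,0.96,0],"claw":1},{"linear":[-19.9,0,-2.9],"rotation":[0,1.047,0],"claw":1},{"linear":[-20.4,0,-1.7],"rotation":[0,1.134,0],"claw":1},{"linear":[-21,0,-0.4],"rotation":[0,1.221,0],"claw":1},{"linear":[-21,0,-0.4],"rotation":[0,1.221,0],"claw":1}]'
python3 - <<'E'
from plan import *
print(get_state()["joint_pos"])
for k in (8,9):
    Rk=R.from_rotvec(s*np.pi/2*k/9).as_matrix()@R1
    c=np.array([C[0],C[1],.16]); cmd(c-.155*Rk[:,2],Rk)
c=np.array([.505,.24,.090]); cmd(c-.155*R2[:,2],R2)
E
```

```text
clock: 6.97
position: [0.4971, 0.143, 0.2758]
tool_rot: [-3.138, -0.699, 1.499]
wrist_force: [-0.3, -0.5, -1.4]
finger_gap: 0.0413
[ 0.09953648  0.49399594  2.00539683  1.0388365   0.82788237 -0.63512791]
linear [-2.3, 0.08, 0.18] rot [-0.002, 0.174, -0.002] rows>= 1.4
linear [-4.91, 0.08, 0.88] rot [-0.002, 0.348, -0.002] rows>= 2.8
linear [-9.79, 0.14, 5.91] rot [-0.002, 0.348, -0.002] rows>= 2.8
```

```bash
python3 -m creep '[{"linear":[-1.2,0,0.1],"rotation":[0,0.087,0],"claw":1},{"linear":[-2.3,0.1,0.2],"rotation":[0,0.174,0],"claw":1},{"linear":[-3.6,0.1,0.5],"rotation":[0,0.26,0],"claw":1},{"linear":[-4.9,0.1,0.9],"rotation":[-0.002,0.348,-0.002],"claw":1},{"linear":[-6.5,0.1,2.5],"rotation":[-0.002,0.348,-0.002],"claw":1},{"linear":[-8.2,0.1,4.2],"rotation":[-0.002,0.348,-0.002],"claw":1},{"linear":[-9.3,0.1,5.4],"rotation":[-0.002,0.348,-0.002],"claw":1},{"linear":[-9.8,0.1,5.9],"rotation":[-0.002,0.348,-0.002],"claw":1},{"linear":[-9.8,0.1,5.9],"rotation":[-0.002,0.348,-0.002],"claw":1},{"linear":[-9.8,0.1,5.9],"rotation":[-0.002,0.348,-0.002],"claw":1}]'
python3 - <<'E'
from plan import *
print(get_state()["joint_pos"])
c=np.array([.505,.24,.080]); cmd(c-.155*R2[:,2],R2)
b=viewer.read_camera("scene"); b=cv2.resize(b[170:310,280:480],None,fx=4,fy=4,interpolation=cv2.INTER_CUBIC); save(b,"s4.png")
E
```

```text
clock: 7.8
position: [0.4965, 0.108, 0.1696]
tool_rot: [3.139, -1.044, 1.507]
wrist_force: [-0.3, 0.8, -1.1]
finger_gap: 0.0414
[-0.02863507  0.77334503  2.0138102   1.40652848  1.06695468 -1.16534235]
linear [-1.14, -0.07, 0.44] rot [-0.002, 0.003, 0.003] rows>= 0.3
```

View pics/s4.png

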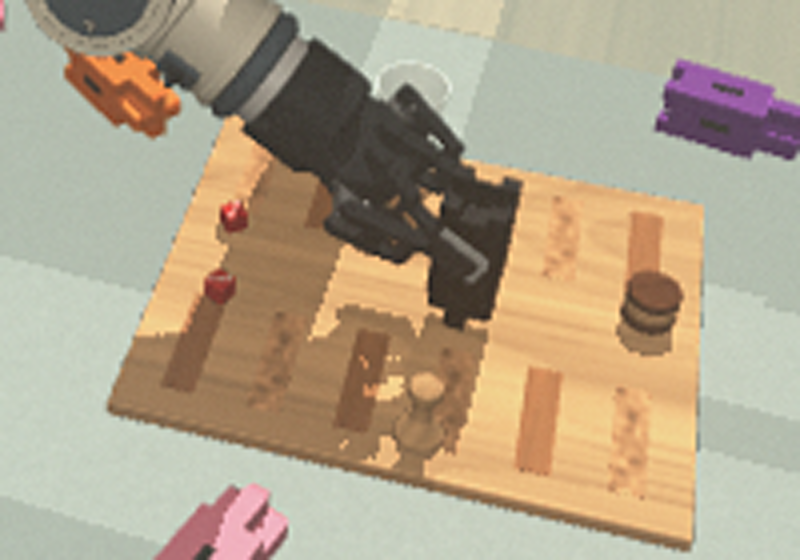

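The tier is upright in the gripper, its foot just above the board at (455,318). The dice, pawn, checkers and glass haven't moved. I'll lower it until it touches.

```bash
python3 -m creep '[{"linear":[-0.2,0,0.1],"rotation":[0,0,0],"claw":1},{"linear":[-0.4,0,0.2],"rotation":[0,0,0],"claw":1},{"linear":[-0.6,0,0.35],"rotation":[0,0,0],"claw":1},{"linear":[-0.6,0,0.35],"rotation":[0,0,0],"claw":1}]'; python3 -m creep '[{"linear":[-0.1,0,0.05],"rotation":[0,0,0],"claw":1},{"linear":[-0.17,0,0.1],"rotation":[0,0,0],"claw":1},{"linear":[-0.17,0,0.1],"rotation":[0,0,0],"claw":1}]'
```

```text
clock: 8.18
position: [0.4963, 0.1075, 0.1623]
tool_rot: [3.137, -1.045, 1.508]
wrist_force: [0.5, -0.5, -1.7]
finger_gap: 0.0415
clock: 8.43
position: [0.4963, 0.1074, 0.1602]
tool_rot: [3.137, -1.045, 1.507]
wrist_force: [0.3, -1.3, -1.0]
finger_gap: 0.0414
```

```bash
python3 -m creep '[{"linear":[-0.1,0,0.05],"rotation":[0,0,0],"claw":1},{"linear":[-0.17,0,0.1],"rotation":[0,0,0],"claw":1},{"linear":[-0.17,0,0.1],"rotation":[0,0,0],"claw":1}]'
```

```text
clock: 8.68
position: [0.4964, 0.1074, 0.1589]
tool_rot: [3.136, -1.047, 1.508]
wrist_force: [-1.2, -2.1, 5.3]
finger_gap: 0.0411
```

Contact. I'll release and back out along the tool axis.

```bash
python3 -m creep '[{"linear":[0,0,0],"rotation":[0,0,0],"claw":0.1},{"linear":[0,0,0],"rotation":[0,0,0],"claw":-0.1},{"linear":[0,0,0],"rotation":[0,0,0],"claw":-0.3},{"linear":[0,0,0],"rotation":[0,0,0],"claw":-0.5},{"linear":[0,0,0],"rotation":[0,0,0],"claw":-0.5},{"linear":[0,0,0],"rotation":[0,0,0],"claw":-0.5},{"linear":[0,0,-0.5],"rotation":[0,0,0],"claw":-0.5},{"linear":[0,0,-1.5],"rotation":[0,0,0],"claw":-0.5},{"linear":[0,0,-3],"rotation":[0,0,0],"claw":-0.5},{"linear":[0,0,-5],"rotation":[0,0,0],"claw":-0.5},{"linear":[0,0,-8],"rotation":[0,0,0],"claw":-0.5},{"linear":[0,0,-11],"rotation":[0,0,0],"claw":-0.5},{"linear":[0,0,-11],"rotation":[0,0,0],"claw":-0.5}]'
python3 - <<'E'
from plan import *
# vertical pose above tier, jaws along s, looking; TCP high
cmd([.503,.18,.42],Rt([0,0,-1],s)); print(get_state()["joint_pos"])
m=viewer.camera_model("wrist"); save(viewer.read_camera("wrist"),"w5.png")
E
```

```text
clock: 9.77
position: [0.4905, 0.0087, 0.2159]
tool_rot: [3.129, -1.044, 1.51]
wrist_force: [0.1, 0.1, -0.6]
finger_gap: 0.0641
linear [26.27, 0.15, 4.59] rot [0.006, -1.044, 0.002] rows>= 8.4
[-0.23110717  0.67805777  2.01722827  1.19366583  1.1643066  -1.09523913]
```

View pics/w5.png

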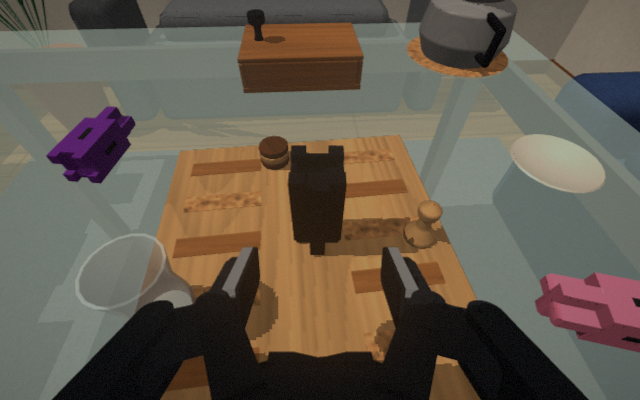

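The tier stands on its foot at (317,200) with the gripper clear of it. The glass, pawn and checkers are still standing. I'll go above it for an overhead look.

```bash
python3 -m creep '[{"linear":[3,0,0],"rotation":[0,-0.1,0],"claw":-0.5},{"linear":[6,0,0.5],"rotation":[0,-0.2,0],"claw":-0.5},{"linear":[9,0,1],"rotation":[0,-0.32,0],"claw":-0.5},{"linear":[12,0,2],"rotation":[0,-0.44,0],"claw":-0.5},{"linear":[15,0,3],"rotation":[0,-0.56,0],"claw":-0.5},{"linear":[19,0,4],"rotation":[0,-0.68,0],"claw":-0.5},{"linear":[23,0,4.6],"rotation":[0,-0.8,0],"claw":-0.5},{"linear":[26.3,0.1,4.6],"rotation":[0,-0.92,0],"claw":-0.5},{"linear":[26.3,0.1,4.6],"rotation":[0.006,-1.044,0.002],"claw":-0.5},{"linear":[26.3,0.1,4.6],"rotation":[0.006,-1.044,0.002],"claw":-0.5},{"linear":[26.3,0.1,4.6],"rotation":[0.006,-1.044,0.002],"claw":-0.5},{"linear":[26.3,0.1,4.6],"rotation":[0.006,-1.044,0.002],"claw":-0.5},{"linear":[26.3,0.1,4.6],"rotation":[0.006,-1.044,0.002],"claw":-0.5}]'
cat > up.py <<'E'
from plan import *
from scipy.optimize import minimize
m=viewer.camera_model("wrist"); a=viewer.read_camera("wrist"); save(a,"w6.png"); a=a.astype(int)
T=np.array(m["T"])
def sil(x,y,t,w):
    M=np.zeros((1600,2560),np.uint8); e=np.array([np.cos(t),np.sin(t),0]); q=np.array([-e[1],e[0],0]); o=np.array([x,y,.012])
    for l0,l1,A,B in ((.03,.105,.021,.021),(.004,.03,.021,.007),(.004,.03,.007,.021)):
        P=[proj(m,o+z*l+e*i*A+q*j*B) for l in(l0,l1) for i in(-1,1) for j in(-1,1)]
        cv2.fillConvexPoly(M,cv2.convexHull(((np.array(P)+.5)*4).astype(np.int32)),255)
    r,c,rr,cc=w; return cv2.resize(M,(640,400),interpolation=cv2.INTER_AREA)[r:rr,c:cc]/255.
pu,pv=map(int,proj(m,[.503,.24,.08])); w=(max(0,pv-70),pu-70,pv+75,pu+70); print(pu,pv)
for th in (40,48,56):
    k=(a.max(2)<th)[w[0]:w[2],w[1]:w[3]].astype(np.uint8); k=cv2.morphologyEx(k,cv2.MORPH_CLOSE,np.ones((5,5)))
    n,l,st,c=cv2.connectedComponentsWithStats(k); i=l[pv-w[0],pu-w[1]]; kk=l==i; print(th,st[i])
    b=min((minimize(lambda p:((sil(*p,w)-kk)**2).mean(),[.503,.24,t],method="Nelder-Mead",options=dict(xatol=1e-5,initial_simplex=[[.503,.24,t],[.509,.24,t],[.503,.246,t],[.503,.24,t+.08]])) for t in(-.12,-.03,.05)),key=lambda r:r.fun)
    print(b.x.round(4),np.degrees(b.x[2]),b.fun,kk.mean())
E
python3 up.py
```

```text
clock: 10.9
position: [0.5012, 0.1837, 0.4167]
tool_rot: [-3.135, -0.003, 1.504]
wrist_force: [-0.2, -0.3, 0.1]
finger_gap: 0.0639
319 122
40 [    0     0   140   145 19161]
[ 0.468   0.2804 -0.1111] -6.366605107007262 0.7971812296521043 0.9438916256157636
48 [  51   44   47   49 2184]
[ 0.5065  0.244  -0.0588] -3.3716329884051044 0.008961306659242467 0.10758620689655173
56 [  50   44   48   49 2229]
[ 0.5063  0.2441 -0.0647] -3.706054028968083 0.006509367560411588 0.10980295566502463
```

View pics/w6.png

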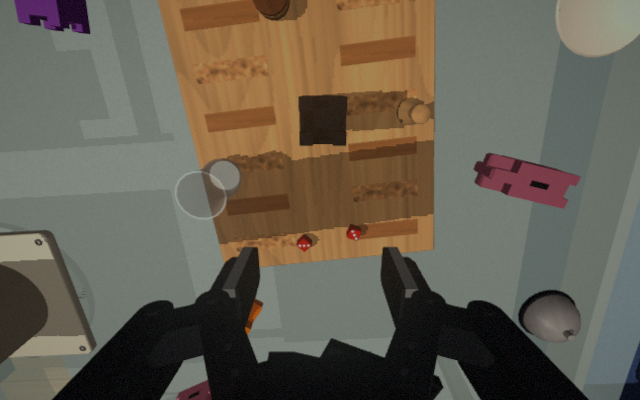

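The tier stands at (323,120) in the picture, fitted at (0.506, 0.244) with yaw −3.6°. Nothing else has moved.

```bash
python3 - <<'E'
from plan import *
j=np.array([np.cos(-.063),np.sin(-.063),0]); cmd([.5063,.244,.32],Rt([0,0,-1],j)); cmd([.5063,.244,.24],Rt([0,0,-1],j))
E
```

```text
linear [6.06, 0.14, 9.68] rot [-0.006, -0.002, -0.004] rows>= 2.7
linear [6.04, 0.19, 17.68] rot [-0.006, -0.002, -0.004] rows>= 4.5
```

```bash
python3 -m creep '[{"linear":[2,0,3],"rotation":[0,0,0],"claw":-0.5},{"linear":[4,0.1,6],"rotation":[0,0,0],"claw":-0.5},{"linear":[6,0.1,9],"rotation":[-0.006,-0.002,-0.004],"claw":-0.5},{"linear":[6.05,0.15,9.7],"rotation":[-0.006,-0.002,-0.004],"claw":-0.5},{"linear":[6.05,0.15,9.7],"rotation":[-0.006,-0.002,-0.004],"claw":-0.5},{"linear":[6.05,0.2,12],"rotation":[-0.006,-0.002,-0.004],"claw":-0.5},{"linear":[6.05,0.2,14],"rotation":[-0.006,-0.002,-0.004],"claw":-0.5},{"linear":[6.05,0.2,16],"rotation":[-0.006,-0.002,-0.004],"claw":-0.5},{"linear":[6.05,0.2,17.2],"rotation":[-0.006,-0.002,-0.004],"claw":-0.5},{"linear":[6.05,0.2,17.7],"rotation":[-0.006,-0.002,-0.004],"claw":-0.5},{"linear":[6.05,0.2,17.7],"rotation":[-0.006,-0.002,-0.004],"claw":-0.5},{"linear":[6.05,0.2,17.7],"rotation":[-0.006,-0.002,-0.004],"claw":-0.5}]'
python3 -m creep '[{"linear":[0,0,0],"rotation":[0,0,0],"claw":-0.2},{"linear":[0,0,0],"rotation":[0,0,0],"claw":0},{"linear":[0,0,0],"rotation":[0,0,0],"claw":1},{"linear":[0,0,0],"rotation":[0,0,0],"claw":1},{"linear":[0,0,0],"rotation":[0,0,0],"claw":1},{"linear":[0,0,0],"rotation":[0,0,0],"claw":1},{"linear":[0,0,0],"rotation":[0,0,0],"claw":1},{"linear":[0,0,0],"rotation":[0,0,0],"claw":1}]'
```

```text
clock: 11.95
position: [0.5078, 0.2441, 0.2418]
tool_rot: [3.138, 0.0, 1.508]
wrist_force: [0.5, -0.0, 0.3]
finger_gap: 0.0638
clock: 12.62
position: [0.5077, 0.2446, 0.242]
tool_rot: [3.138, 0.0, 1.509]
wrist_force: [-0.6, -0.9, 6.6]
finger_gap: 0.0417
```

```bash
python3 -m creep '[{"linear":[0,0,-2],"rotation":[0,0,0],"claw":1},{"linear":[0,0,-5],"rotation":[0,0,0],"claw":1},{"linear":[0,0,-8],"rotation":[0,0,0],"claw":1},{"linear":[0,0,-12],"rotation":[0,0,0],"claw":1},{"linear":[0,0,-15],"rotation":[0,0,0],"claw":1},{"linear":[0,0,-17],"rotation":[0,0,0],"claw":1},{"linear":[0,0,-17.3],"rotation":[0,0,0],"claw":1},{"linear":[0,0,-17.3],"rotation":[0,0,0],"claw":1}]'
python3 - <<'E'
from plan import *
g=np.radians(-28.17); cmd([.5196,-.1827,.415],Rt([0,0,-1],[np.cos(g),np.sin(g),0]))
E
```

```text
clock: 13.28
position: [0.5069, 0.2447, 0.4153]
tool_rot: [3.137, -0.0, 1.508]
wrist_force: [0.1, -0.2, -1.2]
finger_gap: 0.0412
linear [-42.57, 3.93, 0.03] rot [0.005, -0.002, 0.429] rows>= 10.3
```

```bash
python3 -m creep '[{"linear":[-2,0.2,0],"rotation":[0,0,0.02],"claw":1},{"linear":[-5,0.5,0],"rotation":[0,0,0.06],"claw":1},{"linear":[-9,0.9,0],"rotation":[0,0,0.1],"claw":1},{"linear":[-13,1.3,0],"rotation":[0,0,0.14],"claw":1},{"linear":[-17,1.6,0],"rotation":[0,0,0.18],"claw":1},{"linear":[-21,2,0],"rotation":[0,0,0.22],"claw":1},{"linear":[-25,2.4,0],"rotation":[0,0,0.26],"claw":1},{"linear":[-29,2.7,0],"rotation":[0,0,0.3],"claw":1},{"linear":[-33,3.1,0],"rotation":[0,0,0.34],"claw":1},{"linear":[-36.5,3.4,0],"rotation":[0,0,0.38],"claw":1},{"linear":[-39.5,3.7,0],"rotation":[0,0,0.41],"claw":1},{"linear":[-41.5,3.9,0],"rotation":[0.005,-0.002,0.429],"claw":1},{"linear":[-42.6,3.9,0],"rotation":[0.005,-0.002,0.429],"claw":1},{"linear":[-42.6,3.9,0],"rotation":[0.005,-0.002,0.429],"claw":1},{"linear":[-42.6,3.9,0],"rotation":[0.005,-0.002,0.429],"claw":1},{"linear":[-42.6,3.9,0],"rotation":[0.005,-0.002,0.429],"claw":1}]'
python3 - <<'E'
from plan import *
for i in range(3):
    b=viewer.read_camera("scene")
    g=np.radians(-28.17); cmd([.5196,-.1827,.39],Rt([0,0,-1],[np.cos(g),np.sin(g),0]))
save(viewer.read_camera("wrist"),"w7.png"); m=viewer.camera_model("wrist")
b=cv2.resize(b[100:260,180:320],None,fx=3.5,fy=3.5,interpolation=cv2.INTER_CUBIC); a=cv2.imread("pics/w7.png")[:, :, ::-1][100:400,200:460]
c=cv2.resize(a,None,fx=1.15,fy=1.15); H=np.zeros((560,800,3),np.uint8); H[:560,:490]=b; H[:345,490:789]=c; save(H,"h7.png")
E
```

```text
clock: 14.62
position: [0.519, -0.182, 0.4136]
tool_rot: [-3.138, 0.003, 1.08]
wrist_force: [-0.1, 0.1, -1.3]
finger_gap: 0.0416
linear [-0.05, 0.1, 2.38] rot [-0.003, 0.003, 0.002] rows>= 0.6
linear [-0.06, 0.09, 2.41] rot [-0.003, 0.003, 0.002] rows>= 0.6
linear [-0.05, 0.08, 2.43] rot [-0.002, 0.003, 0.002] rows>= 0.6
```

View pics/h7.png

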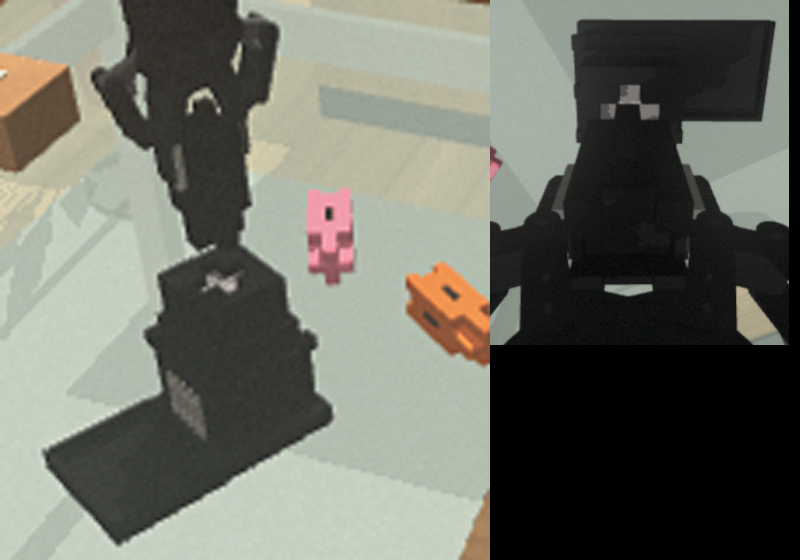

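The picture shows the tier upright above the socket and square to it, with the arms of the cross showing evenly just beyond it. The gate is down. I'll lower it in stages and watch the force.

```bash
python3 -m creep '[{"linear":[-0.05,0.08,0.6],"rotation":[0,0,0],"claw":1},{"linear":[-0.05,0.08,1.4],"rotation":[0,0,0],"claw":1},{"linear":[-0.05,0.08,2.2],"rotation":[0,0,0],"claw":1},{"linear":[-0.05,0.08,2.8],"rotation":[0,0,0],"claw":1},{"linear":[-0.05,0.08,3.1],"rotation":[0,0,0],"claw":1},{"linear":[-0.05,0.08,3.3],"rotation":[0,0,0],"claw":1},{"linear":[-0.05,0.08,3.5],"rotation":[0,0,0],"claw":1},{"linear":[-0.05,0.08,3.5],"rotation":[0,0,0],"claw":1}]'
python3 -m creep '[{"linear":[0,0,0.15],"rotation":[0,0,0],"claw":1},{"linear":[0,0,0.3],"rotation":[0,0,0],"claw":1},{"linear":[0,0,0.45],"rotation":[0,0,0],"claw":1},{"linear":[0,0,0.5],"rotation":[0,0,0],"claw":1}]'; python3 -c "
from h import *;print(get_state()['moment'])"
```

```text
clock: 15.48
position: [0.5196, -0.184, 0.3791]
tool_rot: [-3.139, 0.003, 1.079]
wrist_force: [-0.3, -0.6, -1.4]
finger_gap: 0.0416
clock: 15.82
position: [0.5198, -0.1838, 0.3746]
tool_rot: [-3.14, 0.002, 1.079]
wrist_force: [0.9, 2.2, -0.5]
finger_gap: 0.0408
[ 0.44510827 -0.29461916 -0.02461546]
```

```bash
python3 -m creep '[{"linear":[0.05,0,0.2],"rotation":[0,0,0],"claw":1},{"linear":[0.07,0,0.4],"rotation":[0,0,0],"claw":1},{"linear":[0.07,0,0.6],"rotation":[0,0,0],"claw":1},{"linear":[0.07,0,0.8],"rotation":[0,0,0],"claw":1},{"linear":[0.07,0,0.8],"rotation":[0,0,0],"claw":1}]'
```

```text
clock: 16.23
position: [0.5199, -0.1834, 0.3663]
tool_rot: [-3.14, 0.003, 1.079]
wrist_force: [-1.4, 0.1, 1.9]
finger_gap: 0.0416
```

```bash
python3 -m creep '[{"linear":[0,0,0.2],"rotation":[0,0,0],"claw":1},{"linear":[0,0,0.4],"rotation":[0,0,0],"claw":1},{"linear":[0,0,0.6],"rotation":[0,0,0],"claw":1},{"linear":[0,0,0.8],"rotation":[0,0,0],"claw":1},{"linear":[0,0,0.8],"rotation":[0,0,0],"claw":1}]'
```

```text
clock: 16.65
position: [0.5199, -0.1834, 0.3583]
tool_rot: [-3.14, 0.003, 1.079]
wrist_force: [-1.2, -0.2, 5.0]
finger_gap: 0.0416
```

```bash
python3 -m creep '[{"linear":[0,0,0.2],"rotation":[0,0,0],"claw":1},{"linear":[0,0,0.4],"rotation":[0,0,0],"claw":1},{"linear":[0,0,0.6],"rotation":[0,0,0],"claw":1},{"linear":[0,0,0.7],"rotation":[0,0,0],"claw":1},{"linear":[0,0,0.7],"rotation":[0,0,0],"claw":1}]'; python3 -m creep '[{"linear":[0,0,0.1],"rotation":[0,0,0],"claw":1},{"linear":[0,0,0.1],"rotation":[0,0,0],"claw":1},{"linear":[0,0,0.1],"rotation":[0,0,0],"claw":1}]';python3 -m creep '[{"linear":[0,0,0.1],"rotation":[0,0,0],"claw":1},{"linear":[0,0,0.1],"rotation":[0,0,0],"claw":1},{"linear":[0,0,0.1],"rotation":[0,0,0],"claw":1}]'
```

```text
clock: 17.07
position: [0.5199, -0.1834, 0.3516]
tool_rot: [-3.14, 0.003, 1.079]
wrist_force: [-1.9, 0.3, 7.3]
finger_gap: 0.0412
clock: 17.32
position: [0.5199, -0.1834, 0.3508]
tool_rot: [-3.14, 0.003, 1.079]
wrist_force: [-1.5, 0.1, 7.9]
finger_gap: 0.0415
clock: 17.57
position: [0.5199, -0.1834, 0.3502]
tool_rot: [-3.14, 0.003, 1.079]
wrist_force: [-2.7, 1.0, 10.0]
finger_gap: 0.0414
```

```bash
python3 -m creep '[{"linear":[0,0,0.1],"rotation":[0,0,0],"claw":1},{"linear":[0,0,0.1],"rotation":[0,0,0],"claw":1},{"linear":[0,0,0.1],"rotation":[0,0,0],"claw":1}]';python3 -m creep '[{"linear":[0,0,0.1],"rotation":[0,0,0],"claw":1},{"linear":[0,0,0.1],"rotation":[0,0,0],"claw":1},{"linear":[0,0,0.1],"rotation":[0,0,0],"claw":1}]'
```

```text
clock: 17.82
position: [0.5199, -0.1834, 0.3501]
tool_rot: [-3.14, 0.003, 1.079]
wrist_force: [-6.0, 2.2, 19.2]
finger_gap: 0.0416
clock: 18.07
position: [0.5198, -0.1834, 0.35]
tool_rot: [-3.141, 0.003, 1.079]
wrist_force: [-9.7, 2.4, 27.6]
finger_gap: 0.0415
```

It stops hard at z = 0.350, the predicted home height, with 28 N on it. One more look before I hand it in.

```bash
python3 - <<'E'
from h import *
b=viewer.read_camera("scene"); w=viewer.read_camera("top")
H=np.zeros((560,800,3),np.uint8); H[:,:490]=cv2.resize(b[100:260,180:320],(490,560),interpolation=cv2.INTER_CUBIC); H[:270,490:]=cv2.resize(b[180:300,300:460],(310,270),interpolation=cv2.INTER_CUBIC); H[280:550,490:]=cv2.resize(w[135:240,220:340],(310,270),interpolation=cv2.INTER_CUBIC); save(H,"h8.png")
s=get_state();print(s["clock"],s["position"],s["wrist_force"],s["finger_gap"])
E
```

```text
18.1667 [ 0.51980661 -0.18339465  0.35004985] [-10.05254628   3.34720021  28.04426511] 0.041268407175215474
```

View pics/h8.png

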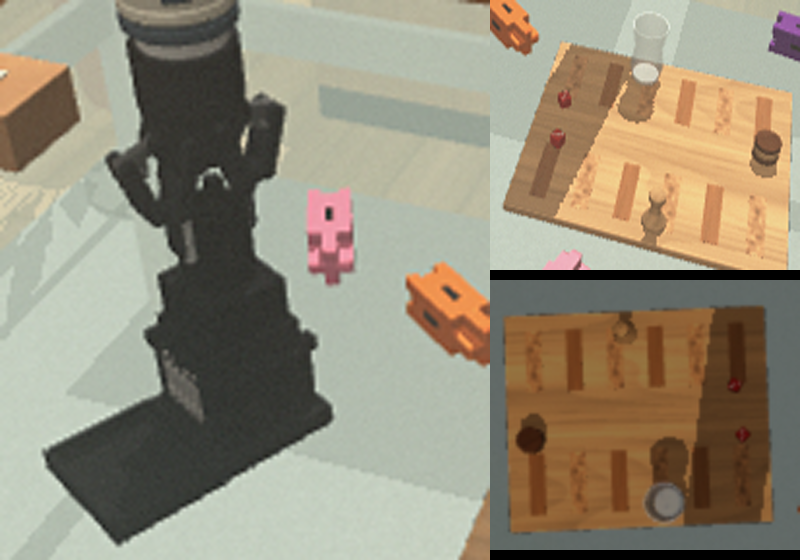

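The tier's shoulder sits on the rim and the gate's lower edge has risen, from row 440 to 420 at about (205). The glass, pawn, checkers and dice are standing where they were.

```bash
python3 -c "
from h import *
print(order.sign_off()); s=get_state(); print(s['clock'],s['position'],s['wrist_force'])"
```

```text
the job is handed in; nothing more can be done
None
the job is handed in; nothing more can be done
```

I stood the fallen tier upright on the board and let go of it. Then I gripped it again from above, turned it to the socket's angle and pushed it fully home. I handed the job in at about 18 s, still gripping the tier and pressing it down.

- **Seating:** the arm stopped hard at z = 0.350 m, the height predicted for home, with about 28 N of upward force at the wrist. A side force of about 10 N remained. The finger gap was 41 mm, so the tier was still held.
- **Pictures:** the last ones show the tier's shoulder on the rim and the gate raised. The glass, pawn, checkers and dice are standing where they were.
- **Not checked:** I could only judge the gate's lift by eye, as there is no direct reading of it. The state could not be read after hand-in, so I have no numbers for that last second.
- **Disagreement:** early camera estimates of the tier's position differed by about 5 mm. I used the wrist camera's fit, and both grasps held.

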